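Shut the baker's tool box past its spring catch

ROBOT

A 6-joint arm with a two-finger parallel gripper is mounted at the origin on the work surface. World frame = base frame: x ahead of the robot, y to its left, z up, the work surface at z = 0. Lengths are in m, angles in rad, forces in N, time in s.
With the tool pointing down it reaches from about 0.25 to 0.8 m from the base axis. Payload 3.9 kg.
Tool frame: the origin (TCP) lies at the very end of the fingers, on their centre line; the grasp point (between the pads) lies grip_depth behind it (grip_depth is the distance from the TCP to the grasp point, in m); x points along the fingers, z is the direction in which the jaws open and shut, and the axes are right-handed (so a half turn about x gives the same grasp; the last joint's range is limited). The gripper opens to 85 mm and grips with 20 to 120 N. Pads are 22 mm wide; open, the fingers measure 114 mm over their backs; the gripper's body (76 mm by 85 mm) begins 54 mm behind the grasp point. The pads swing forward as they close: fully open they stand 13 mm farther back than shut.
Start: joints at [-1.206, 0.26, -0.138, 1.173, 0, 1.571], TCP at [0.187, -0.49, 0.231] pointing down, gripper open.
Joint ranges: [-2.78, 2.78], [-0.83, 1.72], [-1.28, 1.37], [-1.9, 2.12], [-1.57, 1.48], [-3.14, 3.14]. Speed limits (rad/s): [2.57, 2.57, 3.14, 3.14, 3.14, 3.14].

INTERFACE

Orientations are given as a rotation vector (axis times angle).
In Python, from rig import get_state, camera, sign_off, grip_depth gives the robot as it stands.
- The arm moves only by the tool drive_tool, never from a script. Its argument "steps" is a list of rows, each a list of 6 numbers: the shift along the world's x, y, z in m, then the turn, a rotation vector about the world's x, y, z in degrees. In form: [[dx, dy, dz, rx, ry, rz], ...]. A call has 1 to 20 rows; each row is the pose to reach, as a shift and turn from the pose commanded when the call began; what a row does not reach only later rows make up. A row lasts 1/10 s, in which the tool goes at most 50 mm and 8.59 degrees, less where a joint would pass 70% of its speed; a pose out of reach is approached as far as the arm can. A call with a gripper value outside its range is refused whole. "fingers" is the closure, from -1 (fully open) to 1 (shut), set as the call begins (left out, the last holds). The fingers move at their own pace and stop on an object; "grip_force" is the grip in N (left out, the last holds). Time passes only in rows, so rows that repeat a pose let the fingers close. It gives the time, the measured TCP pose, the force and the opening at its end, in the units of the state.
- get_state(): the state, without advancing time (a new reading comes with each control period).
- camera(name): name is "side" or "top"; returns a dict with "pixels" (480x640x3 uint8, blue, green, red), "fov_y" (degrees; the focal length in pixels is half the picture's height over the tangent of half this angle, whatever the lens; pixels are square), "cx", "cy" (the principal point, pixels), "dist" ([k1, k2, p1, p2, k3] as OpenCV has them; the pictures are not rectified), "rvec" (rotation vector, rad) and "tvec" (3), from world to camera coordinates, as OpenCV has them. Camera axes: x right, y down, z forward; pixel columns grow to the right and rows downward; lengths in m; the calibration is good to about 2 mm. A picture is of the moment at which its call begins. There is no depth.
- sign_off(): hands the job in, once; it reports no verdict.
The state is a dict: "time": time; "qpos": joint angles; "qd": joint speeds; "tau": joint torques, N m; "position": TCP position; "tcp_rot": TCP orientation; "wrist_force": force on the tool from outside, world axes, zero at the start; "torque": the same for the moment, N m; "opening": finger opening in m.
Only numpy, scipy, OpenCV 4.12 (cv2) and the standard library are available. Lean on these libraries where they do the work, as an engineer would, in place of code of your own. Each camera call takes 0.05 s, during which the arm holds its last target. There are 200 camera calls.

TASK

The sliding lid of the baker's tool box is held open by its orange spring catch with the yellow tooth. With a fingertip in the lid's window, press the catch all the way down and, keeping it pressed down, push the lid fully shut past it; then let go so that the catch springs up behind the lid and locks it. Pick nothing up, and leave the other things on the counter and in the box where they are.

Things in the scene. Friction and masses are not known exactly. Their poses are not given: they have to be found in the camera images.
- toolbox: White plastic box fixed to the counter, 331 mm long (x), 160 wide (y), 58.5 high. Origin: on the counter, mid width, under the rear face of the catch's tooth; the box spans x -85 to 246 mm. +x is the way the lid slides shut, z up. A channel under the window (x -6 to 150, y +-32 mm, floor at z 6) holds the catch. The lid when shut covers the open compartment at x 154 to 240 mm.
- lid (a joint): Travel of the blue plastic lid along the box's +x, m: 0 open, 0.084 fully shut. Captive in side rails, 8 mm thick, z 45 to 53 mm, 140 wide. At 0 it spans box x -64 to 156 mm, with a window at x -4 to 58, y +-30 mm. About 1.5 N friction; stays where left. With the catch up, the tooth stands in the window and stops the lid's rear strip (60 mm long, behind the window) after 4 mm of travel.
- catch (a joint): How far the orange catch is pressed down, m: 0 up, 0.011 at its stop; the spring pushes up with 3 N at 0, 6.5 N at the stop. One part moving only up and down: yellow tooth at the rear, orange press pad in front. Pressed over 6 mm the tooth is clear under the lid; hold it 8 to 11 mm down while the lid slides. Once the lid has travelled 76 mm the tooth can spring up behind its rear edge.
- catch_pad (a point): Point on the top of the catch's flat orange press pad, mid width, at box x 35 mm; it goes down with the catch. Pad: x 12 to 146 mm, 50 wide, top at z 43 mm when up (2 mm under the lid's underside); it runs forward beneath the lid, so a fingertip can stay on it for the whole travel. Through the window with the lid open, x 12 to 58 mm is free for a fingertip.
- catch_tooth (a point): Centre of the top of the catch's yellow tooth: box x 0 to 12 mm, 50 wide, top at z 51 mm when up (8 mm above the pad); it goes down with the catch.
- push_edge (a point): Middle of the top of the window's front edge (box x 58 mm with the lid open, z 53 mm). The upright 8 mm face there, facing the box's -x, is what a fingertip standing in the window pushes; it travels with the lid.
- lame: Small wooden lame handle, about 125 x 18 x 12 mm, lying loose across the box's open compartment; origin at its underside's centre.
- jar: Closed glass jar with steel lid, 80 mm across, 120 mm high, loose on the counter beside the box; origin at the centre of its underside.
- bowl: Orange ceramic bowl, 130 mm across the rim, 60 mm high, loose on the counter beside the box; origin at the centre of its underside.
- ring: Black banneton liner ring, 140 mm across, 14 mm high, lying on the counter; origin at its underside's centre.
- probe: Thermometer probe with black grip and steel stem, 190 mm long, 14 mm high, lying on the counter; origin at its underside, near the middle.

How it is judged:
On the way, in this order (a step that is already met when the one before it is completed fails the run):
1. the catch is pressed well down while the lid is still open (value of joint catch above 0.0068 m and value of joint lid below 0.008 m), for 0.1 s.
2. the lid is sliding over the catch, which a fingertip still keeps pressed down (value of joint catch above 0.0068 m and value of joint lid between 0.025 and 0.07 m), for 0.1 s.
At the end, for the whole second after the job is handed in: The lid is shut (travel above 75 of 84 mm) and the catch has sprung up behind it (less than 2 mm down); jar, bowl, ring, probe and lame are within 20 mm of where they stood (value of joint lid above 0.075 m and value of joint catch below 0.002 m and distance of each of jar, bowl, ring, probe, lame from where it was at the start of the episode below 0.02 m); the robot touches nothing.
It fails at once if a bystander is lifted, carried or knocked away (moved over 25 mm) (distance of any of jar, bowl, ring, probe, lame from where it was at the start of the episode above 0.025 m).
It fails at once if the jar is tipped (angle between jar's own z axis and vertical above 0.35 rad).
It also fails if it takes over 38 s, if anything falls off the work surface, if the arm or the gripper's body presses on something with over 40 N, if the wrist force passes 120 N, or if a joint passes its speed limit or range.

## Working session

There is one attempt and no reset: what is moved stays moved. The work goes in short steps, Python scripts to look and compute and a tool call to move; the robot and the scene stay as the last step left them, time stands still between calls to the robot, and variables do not carry over. Pictures are saved under pics/ and viewed, about 8 in all and at most 12, crops included, and the job is handed in when it is done.

Besides the shell and the picture viewer there is one more tool, called after "Request:" as a command line: name --pt "numbers of a row" for each row, then --argument value for the rest. drive_tool: Moves the arm, as the interface text tells. Its arguments: {"type":"object","properties":{"steps":{"type":"array","items":{"type":"array","items":{"type":"number"}}},"fingers":{"type":"number"},"grip_force":{"type":"number"}},"required":["steps"]}

```bash
mkdir -p pics
cat > h.py <<'E'
import numpy as np, cv2
from rig import get_state, camera, sign_off, grip_depth
def K(c):
    f=240/np.tan(np.radians(c["fov_y"])/2); return np.array([[f,0,c["cx"]],[0,f,c["cy"]],[0,0,1.]])
def ray(c,uv,z):
    p=cv2.undistortPoints(np.float64(uv).reshape(-1,1,2),K(c),np.array(c["dist"])).reshape(-1,2)
    R=cv2.Rodrigues(np.float64(c["rvec"]))[0]; o=-R.T@np.float64(c["tvec"]).ravel()
    d=np.c_[p,np.ones(len(p))]@R; return o+d*((z-o[2])/d[:,2])[:,None]
def proj(c,P): return cv2.projectPoints(np.float64(P).reshape(-1,1,3),np.float64(c["rvec"]),np.float64(c["tvec"]),K(c),np.array(c["dist"]))[0].reshape(-1,2)
E
python3 - <<'E'
from h import *
for n in("top","side"):
    c=camera(n); cv2.imwrite(f"pics/{n}0.png",c["pixels"]); np.save(n+"0.npy",c,allow_pickle=True)
s=get_state(); print(s["time"],s["position"],s["tcp_rot"],s["opening"],s["wrist_force"],grip_depth)
E
```

```text
0.1 [ 0.18709386 -0.48987366  0.23054605] [ 0.93746207  1.36145112 -0.93575578] 0.0858567057883876 [-0.09707733  0.79268747  0.57641619] 0.0187
```

View pics/top0.png

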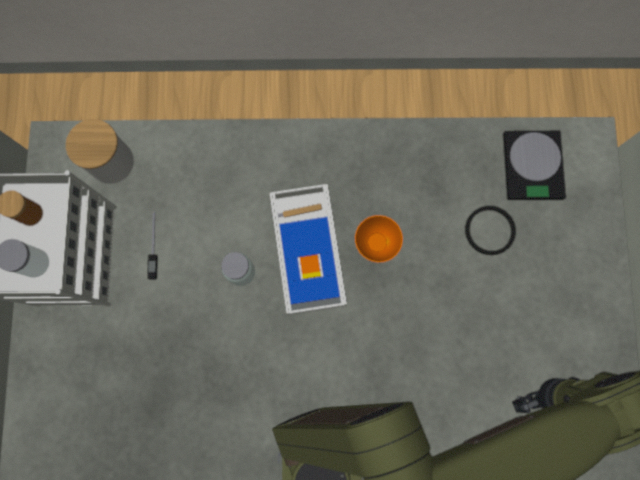

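View pics/side0.png

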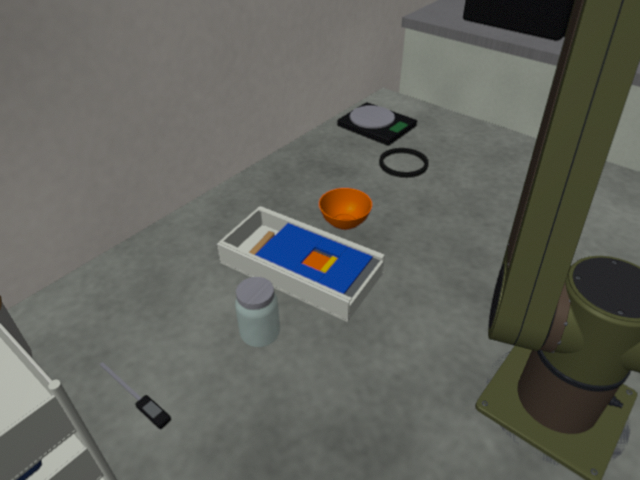

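The top view shows the box around (308,248), its shut direction pointing up and slightly left. The window and catch are at (311,267), the jar at (235,266) and the bowl at (379,240). The side view agrees. Next I'll fit the box pose from the blue, yellow and orange masks.

Run:
```python
from h import *
c=camera("top"); hsv=cv2.cvtColor(c["pixels"],cv2.COLOR_BGR2HSV)
def big(m,roi):
    q=np.zeros_like(m); q[roi]=m[roi]; n=cv2.findContours(q,cv2.RETR_EXTERNAL,cv2.CHAIN_APPROX_NONE)[0]; return max(n,key=cv2.contourArea)
roi=np.s_[180:320,262:352]
def rect(m,z,name):
    k=big(m,roi); w=ray(c,k.reshape(-1,2),z)[:,:2]; r=cv2.minAreaRect(np.float32(w)); print(name,np.round(r[0],4),np.round(r[1],4),round(r[2],2)); return r
b=cv2.inRange(hsv,(100,120,60),(130,255,255)); rb=rect(b,.053,"lid")
y=cv2.inRange(hsv,(22,120,100),(35,255,255)); ry=rect(y,.051,"tooth")
o=cv2.inRange(hsv,(3,120,100),(18,255,255)); ro=rect(o,.043,"pad")
w=cv2.inRange(hsv,(0,0,150),(179,60,255)); rw=rect(w,.0585,"box")
# second view
c=camera("side"); hsv=cv2.cvtColor(c["pixels"],cv2.COLOR_BGR2HSV); roi=np.s_[200:320,210:390]
rect(cv2.inRange(hsv,(100,120,60),(130,255,255)),.053,"lid side")
rect(cv2.inRange(hsv,(22,120,100),(35,255,255)),.051,"tooth side")
```

```text
lid [0.5241 0.0319] [0.2184 0.1286] 8.51
tooth [0.4846 0.0261] [0.0122 0.0482] 8.62
pad [0.5151 0.0309] [0.0446 0.0473] 9.25
box [0.5578 0.0371] [0.3327 0.16  ] 8.53
lid side [0.5238 0.0306] [0.2214 0.1262] 8.46
tooth side [0.4834 0.0286] [0.0123 0.0512] 8.28
```

Run:
```python
from h import *
from scipy.spatial.transform import Rotation as R
s=get_state(); r=R.from_rotvec(s["tcp_rot"]); print(np.round(r.as_matrix(),3))
a=np.radians(8.5); bx=np.array([np.cos(a),np.sin(a),0]); by=np.array([-bx[1],bx[0],0]); d=np.array([0,0,-1.])
for sg in(1,-1):
    T=np.c_[d,np.cross(sg*by,d),sg*by]; print("turn",np.round(np.degrees((R.from_matrix(T)*r.inv()).as_rotvec()),2))
O=np.array([.4782,.0260,0]); print("shift",np.round(O+.036*bx+[0,0,.10]-s["position"],4), s["time"])
```

```text
[[-0.     0.934  0.357]
 [ 0.001  0.357 -0.934]
 [-1.     0.    -0.001]]
turn [ 2.000e-02 -1.000e-01  1.676e+02]
turn [ -0.07  -0.02 -12.4 ]
shift [ 0.3266  0.5214 -0.1308] 0.2
```

Request:
drive_tool --pt "0.03 0.045 0 0 0 -1" --pt "0.055 0.085 0 0 0 -2" --pt "0.08 0.125 0 0 0 -3" --pt "0.105 0.165 0 0 0 -4" --pt "0.13 0.205 0 0 0 -5" --pt "0.155 0.245 0 0 0 -6" --pt "0.18 0.285 0 0 0 -7" --pt "0.205 0.325 0 0 0 -8" --pt "0.23 0.365 0 0 0 -9" --pt "0.255 0.405 0 0 0 -10" --pt "0.28 0.445 0 0 0 -11" --pt "0.305 0.485 0 0 0 -12" --pt "0.3266 0.5214 0 0 0 -12.4" --pt "0.3266 0.5214 0 0 0 -12.4" --pt "0.3266 0.5214 -0.03 0 0 -12.4" --pt "0.3266 0.5214 -0.07 0 0 -12.4" --pt "0.3266 0.5214 -0.11 0 0 -12.4" --pt "0.3266 0.5214 -0.1308 0 0 -12.4" --pt "0.3266 0.5214 -0.1308 0 0 -12.4" --pt "0.3266 0.5214 -0.1308 0 0 -12.4" --fingers 1

```text
time: 2.2
position: [0.5136, 0.0305, 0.1008]
tcp_rot: [1.099, 1.276, -1.1]
wrist_force: [-0.6, -0.7, 0.2]
opening: 0.0002
```

Run:
```python
from h import *
ims=[]
for n in("top","side"):
    c=camera(n); P=get_state()["position"]; u=proj(c,P)[0]; print(n,u)
    x,y=np.int32(u); im=c["pixels"]
    a=im[max(0,y-80):y+80,max(0,x-100):x+100]; ims.append(cv2.resize(a,(400,320)))
cv2.imwrite("pics/a1.png",np.hstack(ims))
s=get_state(); print({k:np.round(s[k],4) for k in s if k!="tau"})
```

```text
top [308.87266087 260.47439926]
side [316.04971269 239.75486758]
{'time': np.float64(2.3), 'qpos': array([ 5.9600e-02,  3.3400e-01, -3.9130e-01,  8.4260e-01, -1.0000e-04,
        3.0532e+00]), 'qd': array([ 0.0024, -0.006 ,  0.0075, -0.0022,  0.0016, -0.0007]), 'position': array([0.5152, 0.0307, 0.1021]), 'tcp_rot': array([ 1.1008,  1.2733, -1.0975]), 'wrist_force': array([ 0.8743,  0.8158, -0.1426]), 'torque': array([ 0.0352, -0.009 , -0.0042]), 'opening': np.float64(0.0001)}
```

View pics/a1.png

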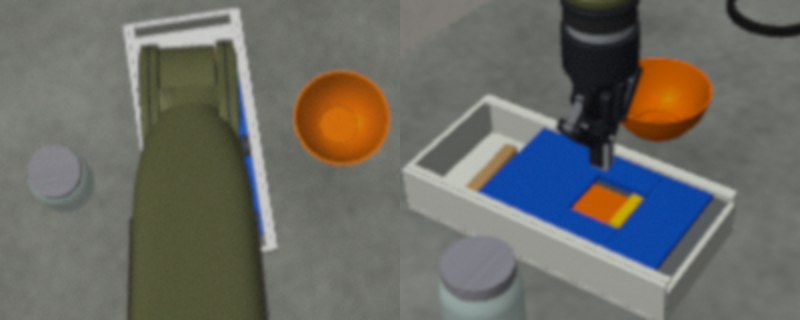

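The fingers are shut and stand over the window; in the side crop the tip is at (600,160), above the pad and in line with it. Going down now.

Request:
drive_tool --pt "0 0 -0.02 0 0 0" --pt "0 0 -0.04 0 0 0" --pt "0 0 -0.05 0 0 0" --pt "0 0 -0.056 0 0 0" --pt "0 0 -0.06 0 0 0" --pt "0 0 -0.064 0 0 0" --pt "0 0 -0.067 0 0 0" --pt "0 0 -0.067 0 0 0" --pt "0 0 -0.067 0 0 0" --pt "0 0 -0.067 0 0 0"

```text
time: 3.3
position: [0.5145, 0.0309, 0.0343]
tcp_rot: [1.1, 1.275, -1.098]
wrist_force: [-1.1, -1.6, 5.5]
opening: 0.0002
```

Run:
```python
from h import *
c=camera("side"); a=c["pixels"][190:330,200:400]; cv2.imwrite("pics/a2.png",cv2.resize(a,(800,560),interpolation=cv2.INTER_CUBIC))
F=[];P=[]
for i in range(6):
    camera("side"); s=get_state(); F.append(s["wrist_force"]); P.append(s["position"])
print(np.mean(F,0),np.mean(P,0),s["time"])
```

```text
[-1.59669943 -0.18775653  5.74748977] [0.51449346 0.03095484 0.03431618] 3.65
```

View pics/a2.png

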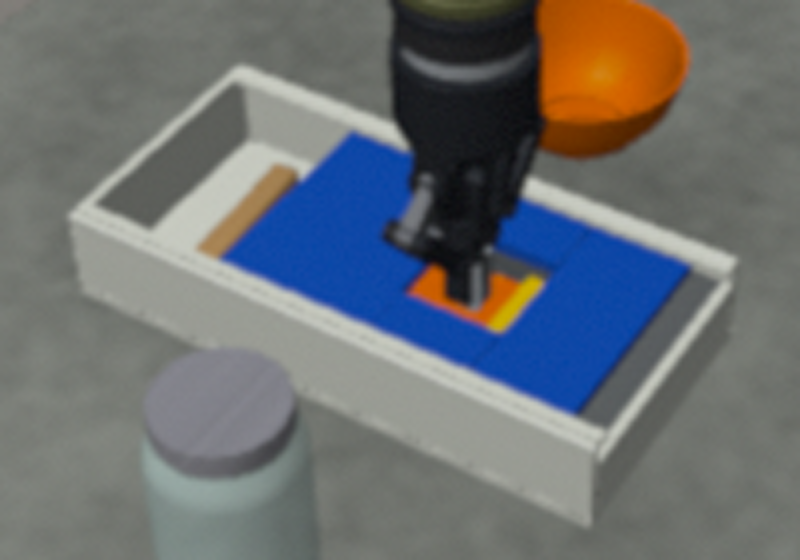

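The tip rests on the pad with 5.7 N up at z 34.3 mm, which puts the catch about 8.7 mm down. The lid is still open. Now pushing along the box's +x.

Request:
drive_tool --pt "0.0049 0.0007 -0.0005 0 0 0" --pt "0.0099 0.0015 -0.0005 0 0 0" --pt "0.0148 0.0022 -0.0005 0 0 0" --pt "0.0198 0.003 -0.0005 0 0 0" --pt "0.0247 0.0037 -0.0005 0 0 0" --pt "0.0297 0.0044 -0.0005 0 0 0" --pt "0.0346 0.0052 -0.0005 0 0 0" --pt "0.0396 0.0059 -0.0005 0 0 0" --pt "0.0445 0.0067 -0.0005 0 0 0" --pt "0.0494 0.0074 -0.0005 0 0 0" --pt "0.0544 0.0081 -0.0005 0 0 0" --pt "0.0593 0.0089 -0.0005 0 0 0" --pt "0.0643 0.0096 -0.0005 0 0 0" --pt "0.0692 0.0103 -0.0005 0 0 0" --pt "0.0742 0.0111 -0.0005 0 0 0" --pt "0.0791 0.0118 -0.0005 0 0 0" --pt "0.0791 0.0118 -0.0005 0 0 0"

```text
time: 5.35
position: [0.5918, 0.0426, 0.0332]
tcp_rot: [1.098, 1.278, -1.101]
wrist_force: [-3.9, -0.7, 5.7]
opening: -0.0003
```

Run:
```python
from h import *
c=camera("side"); a=c["pixels"][190:330,200:400]; cv2.imwrite("pics/a3.png",cv2.resize(a,(800,560),interpolation=cv2.INTER_CUBIC))
F=[];P=[]
for i in range(6):
    camera("side"); s=get_state(); F.append(s["wrist_force"]); P.append(s["position"])
p=np.mean(P,0);a=np.radians(8.5);b=np.array([np.cos(a),np.sin(a),0])
print(np.mean(F,0),p,(p-[.4782,.026,0])@b,s["time"],s["qpos"][5])
```

```text
[-3.64748994 -0.70772268  5.77848186] [0.59178767 0.04264497 0.03335628] 0.11480028934619227 5.7 3.0651909735225287
```

View pics/a3.png

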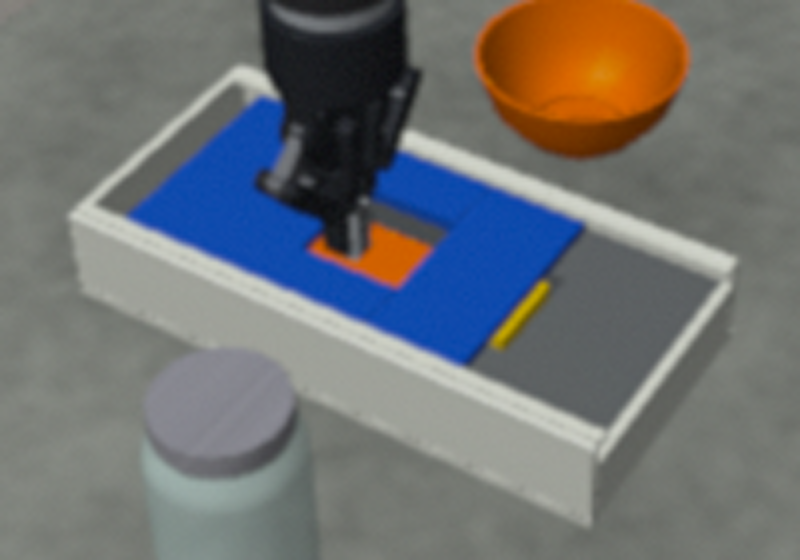

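The lid has slid about 68 mm and the tooth, still down, is mostly uncovered at (520,315). The last stretch comes next.

Request:
drive_tool --pt "0.004 0.0006 0 0 0 0" --pt "0.008 0.0012 0 0 0 0" --pt "0.011 0.0017 0 0 0 0" --pt "0.014 0.0021 0 0 0 0" --pt "0.0155 0.0023 0 0 0 0" --pt "0.0165 0.0025 0 0 0 0" --pt "0.0165 0.0025 0 0 0 0" --pt "0.0165 0.0025 0 0 0 0"

```text
time: 6.5
position: [0.6075, 0.045, 0.0332]
tcp_rot: [1.097, 1.278, -1.102]
wrist_force: [-5.4, -0.8, 7.1]
opening: 0.0002
```

Run:
```python
from h import *
c=camera("side"); a=c["pixels"][190:330,200:400]; cv2.imwrite("pics/a4.png",cv2.resize(a,(800,560),interpolation=cv2.INTER_CUBIC))
F=[];P=[]
for i in range(6):
    camera("side"); s=get_state(); F.append(s["wrist_force"]); P.append(s["position"])
p=np.mean(P,0);a=np.radians(8.5);b=np.array([np.cos(a),np.sin(a),0])
print(np.mean(F,0),p,(p-[.4782,.026,0])@b,s["time"])
hsv=cv2.cvtColor(c["pixels"],cv2.COLOR_BGR2HSV)
m=cv2.inRange(hsv,(100,120,60),(130,255,255));m[:200]=0
k=np.argwhere(m)[:,::-1]; w=ray(c,k,.053); q=(w-[.4782,.026,0])@b; print("lid span",np.percentile(q,[.3,99.7]))
```

```text
[-4.70447662 -0.63697391  5.97107011] [0.60751877 0.04499476 0.03321681] 0.1307059173644407 6.85
lid span [0.01621268 0.23704215]
```

View pics/a4.png

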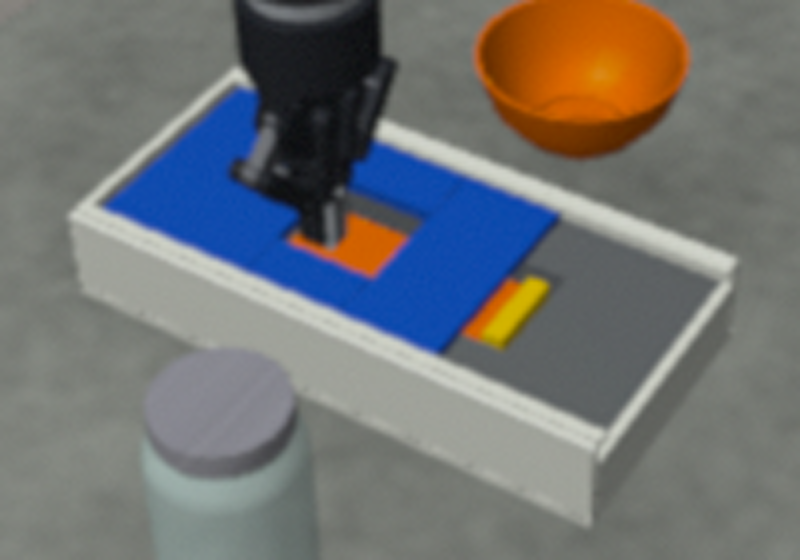

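The lid is at about 81 mm and the tooth is fully clear behind its rear edge. I'll nudge it 2 mm more, back off the edge slightly, then lift.

Request:
drive_tool --pt "0.001 0.0002 0 0 0 0" --pt "0.002 0.0003 0 0 0 0" --pt "0.002 0.0003 0 0 0 0" --pt "-0.002 -0.0003 0 0 0 0" --pt "-0.005 -0.0007 0 0 0 0" --pt "-0.005 -0.0007 0.004 0 0 0" --pt "-0.005 -0.0007 0.008 0 0 0" --pt "-0.005 -0.0007 0.015 0 0 0" --pt "-0.005 -0.0007 0.03 0 0 0" --pt "-0.005 -0.0007 0.06 0 0 0" --pt "-0.005 -0.0007 0.1 0 0 0" --pt "-0.005 -0.0007 0.14 0 0 0" --pt "-0.005 -0.0007 0.18 0 0 0" --pt "-0.005 -0.0007 0.18 0 0 0" --pt "-0.005 -0.0007 0.18 0 0 0"

```text
time: 8.35
position: [0.604, 0.0445, 0.2135]
tcp_rot: [1.099, 1.276, -1.099]
wrist_force: [-0.6, -1.0, -1.0]
opening: -0.0008
```

Run:
```python
from h import *
c=camera("side"); a=c["pixels"][170:350,200:400]; cv2.imwrite("pics/a5.png",cv2.resize(a,(660,594),interpolation=cv2.INTER_CUBIC))
b=np.array([np.cos(np.radians(8.5)),np.sin(np.radians(8.5)),0])
def span(lo,hi,z):
    m=cv2.inRange(cv2.cvtColor(c["pixels"],cv2.COLOR_BGR2HSV),lo,hi);m[:200]=0;m[:,:200]=0;m[:,400:]=0
    return np.percentile((ray(c,np.argwhere(m)[:,::-1],z)-[.4782,.026,0])@b,[1,99])
print("lid",span((100,120,60),(130,255,255),.053)); 
for z in(.051,.042): print("tooth",z,span((22,120,100),(35,255,255),z))
o=np.load("side0.npy",allow_pickle=True).item()["pixels"]
d=(cv2.absdiff(o,c["pixels"]).max(2)>30).astype(np.uint8)
print("diff jar/bowl/ring/probe",[int(d[s].sum()) for s in(np.s_[275:350,232:282],np.s_[186:232,316:376],np.s_[145:178,375:432],np.s_[360:430,95:175])])
s=get_state(); print(s["wrist_force"],s["position"],s["time"])
```

```text
lid [0.01927969 0.23678421]
tooth 0.051 [-0.00494564  0.01153012]
tooth 0.042 [-0.00036334  0.01630864]
diff jar/bowl/ring/probe [0, 0, 0, 0]
[0.25366131 0.71219843 0.13778937] [0.6032088  0.04440072 0.21208414] 8.4
```

View pics/a5.png

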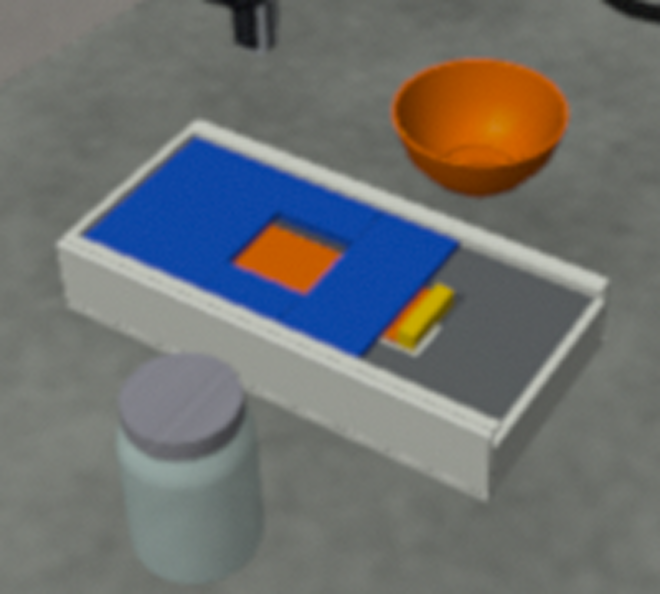

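The lid is shut, the tooth stands up behind its rear edge at (427,315), and the gripper is clear above. Bystanders haven't moved, so I'm handing in.

```bash
python3 -c "
from rig import sign_off; print(sign_off())"
```

```text
the job is handed in; nothing more can be done
None
```

The lid is shut and locked, and the job is handed in. I closed the fingers, pressed the catch down through the window, and pushed the lid about 82–83 mm shut with the catch held down. Then I backed off the window edge and lifted clear.

- **Catch while pressing:** it was about 9 mm down, with about 5.7 N pushing back. That was with the lid still open, and again near the end of the push.
- **Lid and catch at the end:** the side camera puts the lid's rear edge at box x of about 19 mm, in front of the tooth. The tooth has sprung up behind it.
- **Bystanders:** the side-camera difference check shows no change at the jar, bowl, ring or probe. The lame is hidden under the shut lid, so I could not check it.
- **Robot:** the wrist force reads about zero, with the tip 0.21 m above the counter.

No checks failed or disagreed, and the arm had used 8.4 s when I handed in.

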